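# Tip the brass hinge pins into line in the V-trough

## Robot

A 6-joint arm with a two-finger parallel gripper is mounted at the origin on a cart in front of the work surface, level with it; the furniture and walls round the work are solid. World frame = base frame: x ahead of the robot, y to its left, z up, the work surface at z = 0. Lengths are in m, angles in rad, forces in N, time in s.
With the tool pointing down it reaches from about 0.3 to 0.775 m from the base axis. Payload 14.6 kg.
Tool frame: the origin (TCP) lies at the very end of the fingers, on their centre line; the grasp point (between the pads) lies 19 mm behind it; z points along the fingers, y is the line along which they close (so a half turn about z gives the same grasp; the last joint's range is limited). The gripper opens to 94 mm and grips with 3 to 60 N. Pads are 16 mm wide; open, the fingers measure 119 mm over their backs; the gripper's body (75 mm by 177 mm) begins 78 mm behind the grasp point.
Start: joints at [-1.408, 0.3, 1.521, -0, 1.321, -0.067], TCP at [0.125, -0.536, 0.205] pointing down, gripper open.
Joint ranges: [-3.03, 3.03], [-0.79, 2.21], [0.23, 2.52], [-1.04, 4.18], [0, 3.07], [-2.55, 2.55]. Speed limits (rad/s): [2.22, 2.22, 2.57, 3.14, 3.14, 3.14].

## Interface

Orientations are given as [roll, pitch, yaw] about the fixed x, y, z axes, in that order (R = Rz(yaw) Ry(pitch) Rx(roll)).
In Python, from station import ctrl gives the robot as it stands.
- The arm moves only by the tool move_arm, never from a script. Its argument "increments" is a list of rows, each a list of 7 numbers: the opening, from 0 (shut) to 1 (fully open), then the shift along the tool's x, y, z in units of 50 mm (1.0 is 50 mm), then the turn, a rotation vector about the tool's x, y, z in rad. In form: [[claw, tx, ty, tz, rx, ry, rz], ...]. A call has 1 to 20 rows; each row shifts and turns the commanded pose from where the row before left it, along the tool's axes as they then stand; what a row does not reach is not made up. A row lasts 1/10 s, in which the tool goes at most 50 mm and 8.59 degrees, less where a joint would pass 70% of its speed; a pose out of reach is approached as far as the arm can. A call is refused whole if a number of a shift passes 1 or a number of a turn 0.15, either way. A call with a gripper value outside its range is refused whole. The fingers move at their own pace and stop on an object; "force" is the grip in N (left out, the last holds). Time passes only in rows, so rows that do not move let the fingers close. It gives the time, the measured TCP pose, the force, the opening and the grip force at its end, in the units of the state.
- ctrl.get_obs(): the state, without advancing time (a new reading comes with each control period).
- ctrl.camera(name): name is "scene" or "top" or "wrist"; returns a dict with "color" (384x512x3 uint8, blue, green, red), "K" (3x3 intrinsics, pixels), "pose" (4x4, takes a point from camera to world coordinates); the wrist camera has in their place "tool_from_camera" (4x4, takes a point from camera to tool coordinates, whose origin is the TCP and whose axes are the flange's). Camera axes: x right, y down, z forward; pixel columns grow to the right and rows downward; lengths in m; the calibration is good to about 2 mm. A picture is of the moment at which its call begins: read the wrist's pose just before it. There is no depth.
- ctrl.hand_in(): hands the job in; it is judged then, once.
Trained networks look in a picture, given as the dict that the camera call returned (one of the last four; its "shot" number tells which), for a name from the list of things; names that differ only in an ending like _2 or _b are one class to them, and where a whole thing is asked for, a point or a joint stands for the part that bears it (a point fixed in the world has none). Each returns a list of dicts, best first, with "conf" (0 to 1); they miss things now and then, are a little off and sometimes report something else, mostly with a low value. They report only what shows in the picture. A call takes as long as a camera call.
- ctrl.cut_out(name, picture): "mask" (384x512 bool, what is visible of it) and "centre" ([row, column] in pixels, amid what is visible of it).
The state is a dict: "time_s": time; "qpos": joint angles; "joint_vel": joint speeds; "tau": joint torques, N m; "ee_pos": TCP position; "eef_rot": TCP orientation; "force": force on the tool from outside, world axes, zero at the start; "moment": the same for the moment, N m; "grip_width": finger opening in m; "grip_force": force on a finger pad.
Only numpy, scipy, OpenCV 4.12 (cv2) and the standard library are available. Lean on these libraries where they do the work, as an engineer would, in place of code of your own. Each camera call takes 0.05 s, during which the arm holds its last target. There are 200 camera calls.

## Task

Pick up the small scoop that holds the two brass pins by its wooden post, carry it over the blue V-trough and tip it so that both pins roll out and lie in line along the bottom of the fold. Do not handle the pins with the fingers. Then stand the empty scoop level on the bench again and let go.

Things in the scene. Friction and masses are not known exactly. Their poses are not given: they have to be found in the camera images.
- scoop_grip (a point): Scoop of brass pins, 0.13 kg, 120 mm wide: centre of its wood post, 22x22 mm, 45 mm over bench standing, post top 68. x lip to post, y across, z up. Open lip's upper edge at (-106,0,-28) mm, back wall's outer face x=-38, underside z=-45. Walls to 36 mm. Floor falls 10 deg to the back: pins lie there till lip is tipped down over 10 deg; 30 empties it. A twin holds dark steel pins, sides vary.
- trough: Fixed blue angle-iron trough, mouth up, 192 mm long by 97 wide. Origin on the bench under its middle; x across, y along the fold, z up; -x side roughly toward the robot. 45 degree sides rise from the fold line (x=0, z=12 mm) to rims at x=+-45 to 48, z=57 mm. End plates at y=+-92, 36 mm high. A pin seated in the fold has its middle at z=20.5. A vice 90 mm high stands to its left.
- brass_pin_a: one of the two brass pins in the aluminium scoop: plain cylinder 12 mm diameter, 36 mm long, 34 g. Origin at its middle, y along its axis. (Between the scoops and the trough stands a bench vice 90 mm high: carry the scoop over or behind it. A shelf hangs over the back of the bench: stay low there.)
- brass_pin_b: one of the two brass pins in the aluminium scoop: plain cylinder 12 mm diameter, 36 mm long, 34 g. Origin at its middle, y along its axis. (Between the scoops and the trough stands a bench vice 90 mm high: carry the scoop over or behind it. A shelf hangs over the back of the bench: stay low there.)

How it is judged:
By the outcome, as a careful person would: the job done as asked, in the order asked, and still so for the second after the job is handed in, with the robot touching nothing.
It also fails if it takes over 59 s, if anything falls off the work surface, if the arm or the gripper's body presses on something with over 40 N, if the wrist force passes 120 N, or if a joint passes its speed limit or range.

## Working session

There is one attempt and no reset: what is moved stays moved. The work goes in short steps, Python scripts to look and compute and a tool call to move; the robot and the scene stay as the last step left them, time stands still between calls to the robot, and variables do not carry over. Pictures are saved under pics/ and viewed, at most 10 in all, crops included, and the job is handed in when it is done.

Besides the shell and the picture viewer there is one more tool, called after ">>>" as name(argument=value, ...), one argument or row to a line, values as JSON. move_arm: Moves the arm, as the interface text tells. Its arguments: {"type":"object","properties":{"increments":{"type":"array","items":{"type":"array","items":{"type":"number"}}},"force":{"type":"number"}},"required":["increments"]}

```bash
mkdir -p pics; ls; cat > h.py <<'E'
import numpy as np, cv2
from station import ctrl
def ray(c,uv):
    K,T=np.array(c["K"]),np.array(c["pose"])
    d=T[:3,:3]@np.linalg.inv(K)@np.array([uv[0],uv[1],1.]); return T[:3,3],d
def at(c,uv,z):
    o,d=ray(c,uv); return o+d*(z-o[2])/d[2]
def proj(c,p):
    K,T=np.array(c["K"]),np.array(c["pose"])
    q=K@(T[:3,:3].T@(np.array(p)-T[:3,3])); return q[:2]/q[2]
def tri(c1,u1,c2,u2):
    o1,d1=ray(c1,u1);o2,d2=ray(c2,u2);d1/=np.linalg.norm(d1);d2/=np.linalg.norm(d2)
    s=np.linalg.lstsq(np.c_[d1,-d2],o2-o1,rcond=None)[0]
    a,b=o1+s[0]*d1,o2+s[1]*d2; return (a+b)/2,np.linalg.norm(a-b)
E
python3 - <<'E'
from h import *
np.set_printoptions(precision=3,suppress=True)
cs={}
for n in ("scene","top"):
    c=ctrl.camera(n); cs[n]=c; cv2.imwrite(f"pics/{n}0.png",c["color"])
    print(n,c["pose"],c["K"])
    for k in ("scoop_grip","trough","brass_pin_a"):
        for r in ctrl.cut_out(k,c)[:4]: print(n,k,round(r["conf"],2),np.round(r["centre"]),r["mask"].sum())
E
```

```text
pics
scene [[ 0.899 -0.24   0.366  0.166]
 [-0.438 -0.496  0.75  -0.887]
 [ 0.001 -0.834 -0.551  0.598]
 [ 0.     0.     0.     1.   ]] [[481.235   0.    252.589]
 [  0.    481.235 192.529]
 [  0.      0.      1.   ]]
scene scoop_grip 0.68 [195. 267.] 1781
scene trough 0.89 [278. 253.] 4821
scene brass_pin_a 0.63 [204. 272.] 39
scene brass_pin_a 0.54 [191. 258.] 62
top [[ 0.02  -0.996  0.082  0.484]
 [-1.    -0.021 -0.015 -0.113]
 [ 0.017 -0.081 -0.997  0.977]
 [ 0.     0.     0.     1.   ]] [[392.063   0.    253.596]
 [  0.    392.063 198.687]
 [  0.      0.      1.   ]]
top scoop_grip 0.58 [199. 251.] 1372
top scoop_grip 0.51 [250. 344.] 3177
top trough 0.8 [249. 346.] 3303
```

```bash
python3 - <<'E'
import cv2
for n in("scene","top"):
    i=cv2.imread(f"pics/{n}0.png"); cv2.imwrite(f"pics/{n}0b.png",cv2.resize(i,(800,600),interpolation=cv2.INTER_CUBIC))
E
```

```text
(no output)
```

View pics/scene0b.png

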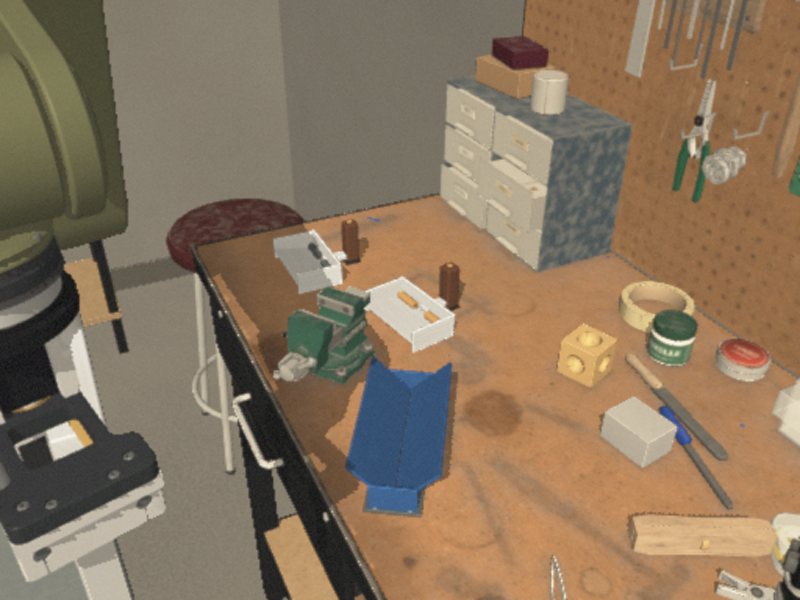

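View pics/top0b.png

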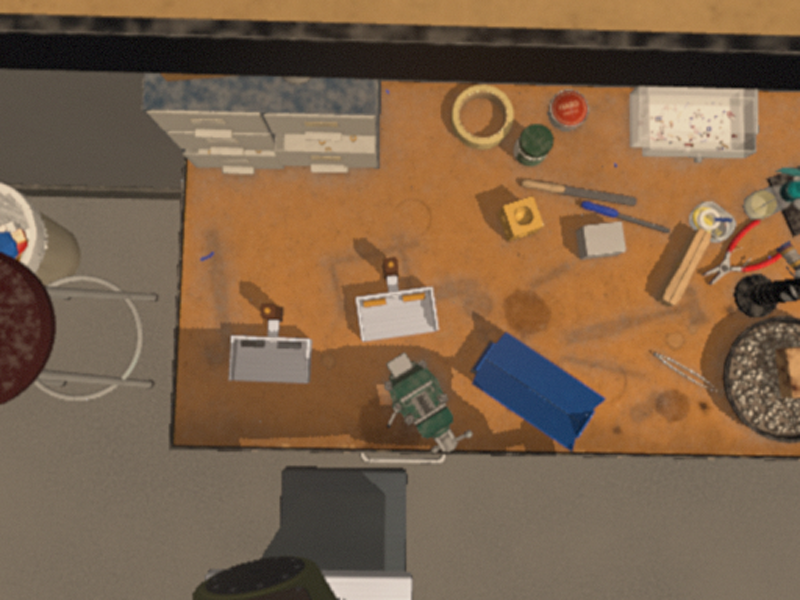

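The scene view shows the brass-pin scoop, with pins at about (408,298) and (430,316) and its post top at (449,266). The trough spans (347–452, 358–510) and the vice is at (330,335). In the top view the post is at (391,265), the scoop at (397,313), the trough at (540,390) and the vice at (420,400). I'll zoom in for accurate corners.

```bash
python3 - <<'E'
import cv2, numpy as np
t=cv2.imread("pics/top0.png"); s=cv2.imread("pics/scene0.png")
def crop(i,x,y,w,h,f): return cv2.resize(i[y:y+h,x:x+w],None,fx=f,fy=f,interpolation=cv2.INTER_CUBIC)
A=crop(t,220,160,66,60,6);B=crop(t,295,205,100,90,4)
C=crop(s,230,160,66,66,6)[:,:];D=crop(s,215,225,80,110,3)
o=np.zeros((760,800,3),np.uint8)
o[:360,:396]=A;o[:360,400:800]=B;o[362:362+396,:396]=C[:396];o[362:362+330,400:640]=D
o=cv2.resize(o,(630,600)) if False else o
cv2.imwrite("pics/z1.png",o[:361]);cv2.imwrite("pics/z2.png",o[362:])
E
```

```text
(no output)
```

View pics/z1.png

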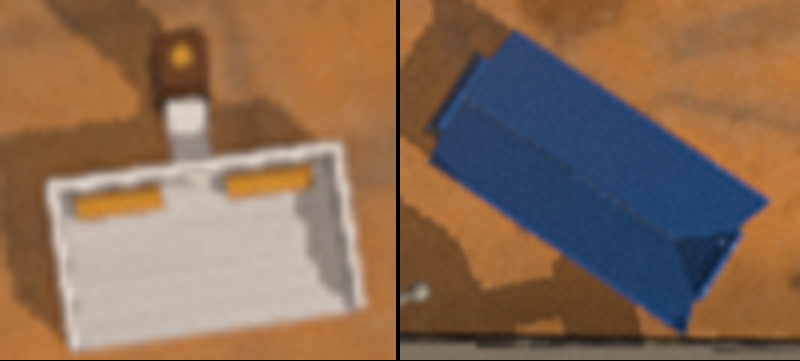

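View pics/z2.png

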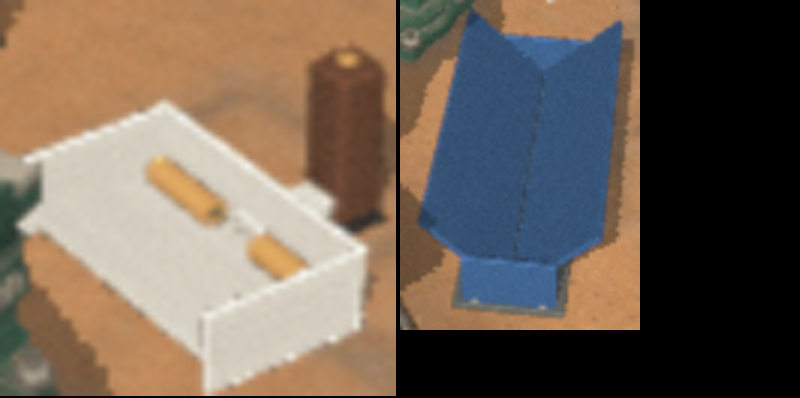

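The zooms give clear rim corners for the scoop, the trough and the post-top dot in both cameras. I'll fit poses to them.

```bash
cat > fit.py <<'E'
from h import *
from scipy.optimize import least_squares
np.set_printoptions(precision=4,suppress=True)
T=ctrl.camera("top");S=ctrl.camera("scene")
px=lambda p,f,o:(np.array(p)+.5)/f-.5+np.array(o)
A=lambda *p:(T,px(p,6,(220,160)));B=lambda *p:(T,px(p,4,(295,205)))
C=lambda *p:(S,px(p,6,(230,160)));D=lambda *p:(S,px(p,3,(215,225)))
L,W=-.106,.06
sc=[((0,0,.023),A(181,55)),((-.038,W,-.009),A(50,183)),((-.038,-W,-.009),A(342,146)),((L,W,-.009),A(72,347)),((L,-W,-.009),A(362,303)),
((0,0,.023),C(347,60)),((-.038,W,-.009),C(167,103)),((-.038,-W,-.009),C(363,247)),((L,-W,-.009),C(207,315)),((L,-W,-.045),C(205,392)),((L,W,-.009),C(23,160))]
tr=[((.0465,.092,.057),B(113,32)),((.0465,-.092,.057),B(368,202)),((-.0465,.092,.057),B(32,160)),((-.0465,-.092,.057),B(285,332)),((0,.09,.012),B(68,98)),((0,-.09,.012),B(278,235)),
((-.0465,.092,.057),D(73,13)),((.0465,.092,.057),D(222,23)),((-.0465,-.092,.057),D(20,220)),((.0465,-.092,.057),D(203,240)),((0,.09,.012),D(145,73))]
def fit(m,z,x0):
    def r(x):
        c,s=np.cos(x[2]),np.sin(x[2]);o=[]
        for p,(cam,uv) in m:
            o+=list(proj(cam,[x[0]+c*p[0]-s*p[1],x[1]+s*p[0]+c*p[1],z+p[2]])-uv)
        return np.array(o)
    f=least_squares(r,x0,loss="soft_l1"); print(f.x,"\n",f.fun if 0 else r(f.x).reshape(-1,2).T); return f.x
fit(sc,.045,[.5,-.1,0]); fit(tr,0,[.35,-.4,1.])
print(tri(*A(181,55),*C(347,60)), ctrl.get_obs()["time_s"])
# vice extents: top pic points at z~.09 and bench edge
for u in [(388,362),(415,355),(455,410),(430,452)]: print(at(T,np.array(u)/1.5625,.09))
print(at(T,(200/1.5625,447/1.5625),0))
E
python3 fit.py
```

```text
[ 0.6268 -0.1181  0.1502] 
 [[ 0.5953 -0.3335  0.2912 -0.4509  0.7737  0.8349  0.2995  0.9734  0.2857
   0.3633 -1.3122]
 [ 0.7742  0.1496 -0.0314  0.8205  1.673  -0.3134 -1.5518 -0.6371 -1.1191
   0.3818 -1.8236]]
[ 0.4426 -0.3433 -0.5732] 
 [[ 0.1127  2.0087 -1.329   1.4443 -1.7963  7.0762 -0.1717  0.6002  0.2152
   0.026   0.4746]
 [-0.6753  0.7816  0.3004  1.812  -0.1894  6.8083 -3.0851 -2.661   0.7121
  -0.4811 -1.5927]]
(array([ 0.6276, -0.1161,  0.0661]), np.float64(0.002843999196642121)) 0.5
[ 0.4819 -0.1163  0.09  ]
[ 0.4927 -0.1551  0.09  ]
[ 0.4151 -0.2139  0.09  ]
[ 0.3551 -0.1788  0.09  ]
[0.3436 0.1745 0.    ]
```

```bash
sed -i 's/\.0465,\.092,/.0465,.096,/g; s/\.0465,-\.092,/.0465,-.096,/g; s/((0,-.09,.012),B(278,235)),//' fit.py
cat > plan.py <<'E'
from h import *
from scipy.spatial.transform import Rotation as Ro
np.set_printoptions(precision=3,suppress=True)
def plan(p1,R1,p0=None,R0=None,step=.03,turn=.1):
    o=ctrl.get_obs()
    if p0 is None: p0=np.array(o["ee_pos"]);R0=Ro.from_euler("xyz",o["eef_rot"])
    w=(R0.inv()*R1).as_rotvec(); d=np.array(p1)-p0
    n=max(1,int(np.ceil(max(np.linalg.norm(d)/step,np.linalg.norm(w)/turn))))
    Rk=R0; print(n,"rows; total tool shift(mm)",1e3*R0.inv().apply(d),"rotvec",w)
    for k in range(n): 
        print(np.round(np.r_[Rk.inv().apply(d/n)/.05,w/n],4).tolist()); Rk=Rk*Ro.from_rotvec(w/n)
def down(yaw): # tool pointing down, tool y axis (closing) along world yaw
    y=np.array([np.cos(yaw),np.sin(yaw),0]);z=np.array([0,0,-1.]);return Ro.from_matrix(np.c_[np.cross(y,z),y,z])
E
python3 fit.py; python3 - <<'E'
from plan import *
o=ctrl.get_obs();print(o["qpos"],o["ee_pos"],o["eef_rot"],o["time_s"])
R=Ro.from_euler("xyz",o["eef_rot"]);print(R.as_matrix())
c=ctrl.camera("wrist");print(c["tool_from_camera"],c["K"])
for y in(.15,.15+np.pi): print((R.inv()*down(y)).as_rotvec())
E
```

```text
[ 0.6268 -0.1181  0.1502] 
 [[ 0.5953 -0.3335  0.2912 -0.4509  0.7737  0.8349  0.2995  0.9734  0.2857
   0.3633 -1.3122]
 [ 0.7742  0.1496 -0.0314  0.8205  1.673  -0.3134 -1.5518 -0.6371 -1.1191
   0.3818 -1.8236]]
[ 0.4421 -0.3442 -0.5691] 
 [[-1.0851  3.8491 -2.3976  3.4351 -1.5156 -0.0943  0.5543 -0.0333  0.1571
   0.2946]
 [-1.3429  1.7458 -0.2835  2.8809  0.1164 -4.0182 -3.7415  3.2299  1.9119
  -1.2666]]
(array([ 0.6276, -0.1161,  0.0661]), np.float64(0.002843999196642121)) 0.6
[ 0.4819 -0.1163  0.09  ]
[ 0.4927 -0.1551  0.09  ]
[ 0.4151 -0.2139  0.09  ]
[ 0.3551 -0.1788  0.09  ]
[0.3436 0.1745 0.    ]
[-1.408  0.3    1.521  0.     1.321 -0.067] [ 0.125 -0.536  0.205] [ 3.142 -0.     0.23 ] 0.6
[[ 0.974  0.228  0.   ]
 [ 0.228 -0.974 -0.   ]
 [ 0.     0.    -1.   ]]
[[-0.001 -0.971 -0.237  0.07 ]
 [ 1.    -0.001  0.     0.   ]
 [-0.001 -0.237  0.971 -0.179]
 [ 0.     0.     0.     1.   ]] [[302.781   0.    256.656]
 [  0.    302.781 189.311]
 [  0.      0.      1.   ]]
[ 0.    -0.    -1.491]
[-0.    -0.     1.651]
```

```bash
python3 - <<'E'
from plan import *
plan([.627,-.117,.18],down(.15),step=.034)
E
```

```text
20 rows; total tool shift(mm) [ 583.885 -293.233   25.44 ] rotvec [-0.    -0.    -1.491]
[0.5839, -0.2932, 0.0254, -0.0, -0.0, -0.0745]
[0.6041, -0.2489, 0.0254, -0.0, -0.0, -0.0745]
[0.621, -0.2032, 0.0254, -0.0, -0.0, -0.0745]
[0.6344, -0.1564, 0.0254, -0.0, -0.0, -0.0745]
[0.6443, -0.1087, 0.0254, -0.0, -0.0, -0.0745]
[0.6506, -0.0605, 0.0254, -0.0, -0.0, -0.0745]
[0.6533, -0.0118, 0.0254, -0.0, -0.0, -0.0745]
[0.6523, 0.0369, 0.0254, -0.0, -0.0, -0.0745]
[0.6478, 0.0853, 0.0254, -0.0, -0.0, -0.0745]
[0.6396, 0.1333, 0.0254, -0.0, -0.0, -0.0745]
[0.6279, 0.1806, 0.0254, -0.0, -0.0, -0.0745]
[0.6127, 0.2269, 0.0254, -0.0, -0.0, -0.0745]
[0.5941, 0.2719, 0.0254, -0.0, -0.0, -0.0745]
[0.5722, 0.3154, 0.0254, -0.0, -0.0, -0.0745]
[0.5471, 0.3571, 0.0254, -0.0, -0.0, -0.0745]
[0.519, 0.3969, 0.0254, -0.0, -0.0, -0.0745]
[0.488, 0.4344, 0.0254, -0.0, -0.0, -0.0745]
[0.4543, 0.4696, 0.0254, -0.0, -0.0, -0.0745]
[0.4181, 0.5021, 0.0254, -0.0, -0.0, -0.0745]
[0.3795, 0.5319, 0.0254, -0.0, -0.0, -0.0745]
```

>>> move_arm(
  increments=[
    [1,0.584,-0.293,0.025,0,0,-0.0745],
    [1,0.604,-0.249,0.025,0,0,-0.0745],
    [1,0.621,-0.203,0.025,0,0,-0.0745],
    [1,0.634,-0.156,0.025,0,0,-0.0745],
    [1,0.644,-0.109,0.025,0,0,-0.0745],
    [1,0.651,-0.06,0.025,0,0,-0.0745],
    [1,0.653,-0.012,0.025,0,0,-0.0745],
    [1,0.652,0.037,0.025,0,0,-0.0745],
    [1,0.648,0.085,0.025,0,0,-0.0745],
    [1,0.64,0.133,0.025,0,0,-0.0745],
    [1,0.628,0.181,0.025,0,0,-0.0745],
    [1,0.613,0.227,0.025,0,0,-0.0745],
    [1,0.594,0.272,0.025,0,0,-0.0745],
    [1,0.572,0.315,0.025,0,0,-0.0745],
    [1,0.547,0.357,0.025,0,0,-0.0745],
    [1,0.519,0.397,0.025,0,0,-0.0745],
    [1,0.488,0.434,0.025,0,0,-0.0745],
    [1,0.454,0.47,0.025,0,0,-0.0745],
    [1,0.418,0.502,0.025,0,0,-0.0745],
    [0.5,0.38,0.532,0.025,0,0,-0.0745],
  ],
)

```text
time_s: 2.65
ee_pos: [0.6281, -0.1163, 0.1804]
eef_rot: [3.142, 0.0, 1.723]
force: [0.8, -0.4, 1.0]
grip_width: 0.0887
grip_force: 0.0
```

```bash
python3 - <<'E'
from plan import *
o=ctrl.get_obs();c=ctrl.camera("wrist");print(o["ee_pos"],o["eef_rot"],o["qpos"],o["time_s"])
M=np.eye(4);M[:3,:3]=Ro.from_euler("xyz",o["eef_rot"]).as_matrix();M[:3,3]=o["ee_pos"]
c["pose"]=M@np.array(c["tool_from_camera"])
im=c["color"].copy()
r=ctrl.cut_out("scoop_grip",c)
for k in r[:2]:print(k["conf"],k["centre"],k["mask"].sum())
a=.15;ca,sa=np.cos(a),np.sin(a)
for p in [(0,0,.023),(-.011,-.011,.023),(.011,-.011,.023),(.011,.011,.023),(-.011,.011,.023),(-.038,.06,-.009),(-.038,-.06,-.009),(-.106,.06,-.009),(-.106,-.06,-.009)]:
    u=proj(c,[.627+ca*p[0]-sa*p[1],-.117+sa*p[0]+ca*p[1],.045+p[2]]);print(u); cv2.circle(im,tuple(np.round(u).astype(int)),2,(255,0,255),-1)
np.savez("w1.npz",K=c["K"],pose=c["pose"])
cv2.imwrite("pics/w1.png",cv2.resize(im,(800,600)))
E
```

```text
[ 0.628 -0.116  0.18 ] [3.142 0.    1.723] [-0.24   0.519  1.274 -0.     1.348 -0.392] 2.65
0.82 [174.8, 196.4] 6730
[253.82  186.793]
[242.806 197.522]
[264.867 197.53 ]
[265.028 175.876]
[242.576 175.865]
[217.566 123.761]
[220.744 231.574]
[152.384 123.717]
[160.987 231.56 ]
```

View pics/w1.png

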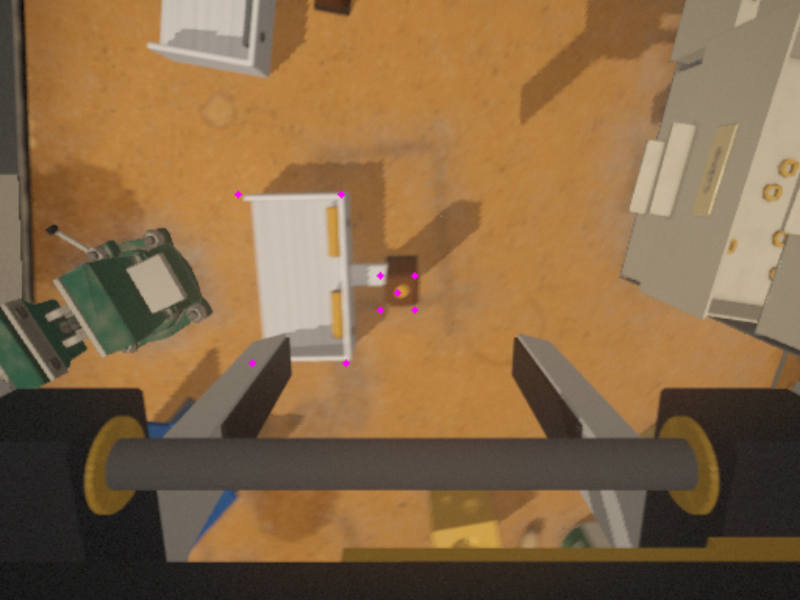

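The wrist view shows the post top at about (403,291), against a prediction of (397,293), so it is about 3 mm further out than the fit. The scoop yaw agrees. I'll descend with a narrowed opening so the inner finger clears the back wall.

>>> move_arm(
  increments=[
    [0.44,0,0.02,0,0,0,0],
    [0.44,0,0,0.4,0,0,0],
    [0.44,0,0,0.4,0,0,0],
    [0.44,0,0,0.4,0,0,0],
    [0.44,0,0,0,0,0,0],
    [0.44,0,0,0,0,0,0],
    [0.44,0,0,0,0,0,0],
  ],
  force=40,
)

```text
time_s: 3.45
ee_pos: [0.6285, -0.1176, 0.122]
eef_rot: [3.14, 0.001, 1.719]
force: [0.1, 0.6, 0.8]
grip_width: 0.0412
grip_force: 0.0
```

>>> move_arm(
  increments=[
    [0.44,0.02,0.02,0.4,0,0,0],
    [0.44,0,0,0.4,0,0,0],
    [0.44,0,0,0.4,0,0,0],
    [0.44,0,0,0.3,0,0,0],
    [0.44,0,0,0.16,0,0,0],
    [0.44,0,0,0.1,0,0,0],
    [0.44,0,0,0,0,0,0],
  ],
)

```text
time_s: 4.15
ee_pos: [0.6291, -0.1161, 0.0326]
eef_rot: [3.141, 0.0, 1.72]
force: [0.7, 0.0, 0.1]
grip_width: 0.0414
grip_force: 0.0
```

```bash
python3 - <<'E'
from plan import *
c=ctrl.camera("wrist");cv2.imwrite("pics/w2.png",c["color"][80:340,60:460])
o=ctrl.get_obs();print(o["force"],o["ee_pos"])
E
```

```text
[ 0.081 -0.153  0.918] [ 0.629 -0.116  0.033]
```

View pics/w2.png

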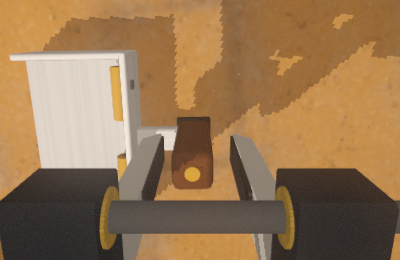

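The fingers straddle the post evenly, with the post at columns 173–212 and the pads at about 163 and 231. No contact force shows, so I'll close at 40 N and lift a little.

>>> move_arm(
  increments=[
    [0,0,0,0,0,0,0],
    [0,0,0,0,0,0,0],
    [0,0,0,0,0,0,0],
    [0,0,0,0,0,0,0],
    [0,0,0,0,0,0,0],
    [0,0,0,-0.1,0,0,0],
    [0,0,0,-0.2,0,0,0],
    [0,0,0,-0.2,0,0,0],
    [0,0,0,0,0,0,0],
    [0,0,0,0,0,0,0],
  ],
  force=40,
)

```text
time_s: 5.2
ee_pos: [0.6291, -0.116, 0.0578]
eef_rot: [3.141, 0.0, 1.72]
force: [-0.6, 0.5, -1.5]
grip_width: 0.0216
grip_force: 40.0
```

```bash
python3 - <<'E'
from plan import *
c=ctrl.camera("wrist");cv2.imwrite("pics/w3.png",c["color"][80:340,60:460])
o=ctrl.get_obs();print(o["force"],o["moment"],o["ee_pos"],o["grip_width"],o["grip_force"])
E
```

```text
[ 0.348  0.094 -2.251] [-0.024 -0.174  0.042] [ 0.629 -0.116  0.057] 0.02168425390064352 39.98792052268982
```

View pics/w3.png

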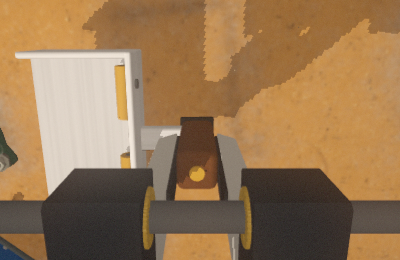

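The scoop is held (21.7 mm, 40 N) and has lifted, with the pins still against the back wall. Next I'll plan the lift and a gently ramped carry to the trough.

```bash
cat >> plan.py <<'E'
def ramp(p0,R0,p1,R1,n):
    f=lambda t:t*t*(3-2*t)
    w=(R0.inv()*R1).as_rotvec(); d=np.array(p1)-p0; out=[]
    for k in range(n):
        a,b=f(k/n),f((k+1)/n); R=R0*Ro.from_rotvec(w*a)
        out.append(np.round(np.r_[0,R.inv().apply(d*(b-a))/.05,w*(b-a)],3).tolist())
    print(out)
E
python3 - <<'E'
from plan import *
o=ctrl.get_obs();p=np.array(o["ee_pos"]);R=Ro.from_euler("xyz",o["eef_rot"])
q=p+[0,0,.17-p[2]]
ramp(p,R,q,R,8); ramp(q,R,[.525,-.397,.17],down(-.571),20)
E
```

```text
[[0.0, 0.0, -0.0, -0.097, 0.0, 0.0, 0.0], [0.0, 0.0, -0.0, -0.255, 0.0, 0.0, 0.0], [0.0, 0.0, -0.0, -0.361, 0.0, 0.0, 0.0], [0.0, 0.0, -0.0, -0.414, 0.0, 0.0, 0.0], [0.0, 0.0, -0.0, -0.414, 0.0, 0.0, 0.0], [0.0, 0.0, -0.0, -0.361, 0.0, 0.0, 0.0], [0.0, 0.0, -0.0, -0.255, 0.0, 0.0, 0.0], [0.0, 0.0, -0.0, -0.097, 0.0, 0.0, 0.0]]
[[0.0, -0.038, -0.021, 0.0, -0.0, 0.0, 0.005], [0.0, -0.109, -0.059, 0.0, -0.0, 0.0, 0.015], [0.0, -0.174, -0.091, 0.0, -0.0, 0.0, 0.024], [0.0, -0.232, -0.115, 0.0, -0.0, 0.0, 0.031], [0.0, -0.285, -0.13, 0.0, -0.0, 0.0, 0.038], [0.0, -0.331, -0.136, 0.0, -0.0, 0.0, 0.043], [0.0, -0.37, -0.134, 0.0, -0.0, 0.0, 0.047], [0.0, -0.402, -0.125, 0.0, -0.0, 0.0, 0.051], [0.0, -0.425, -0.109, 0.0, -0.0, 0.0, 0.053], [0.0, -0.439, -0.088, 0.0, -0.0, 0.0, 0.054], [0.0, -0.443, -0.064, 0.0, -0.0, 0.0, 0.054], [0.0, -0.437, -0.039, 0.0, -0.0, 0.0, 0.053], [0.0, -0.421, -0.015, -0.0, -0.0, 0.0, 0.051], [0.0, -0.394, 0.005, -0.0, -0.0, 0.0, 0.047], [0.0, -0.357, 0.022, -0.0, -0.0, 0.0, 0.043], [0.0, -0.311, 0.033, -0.0, -0.0, 0.0, 0.038], [0.0, -0.257, 0.037, -0.0, -0.0, 0.0, 0.031], [0.0, -0.193, 0.034, -0.0, -0.0, 0.0, 0.024], [0.0, -0.122, 0.024, -0.0, -0.0, 0.0, 0.015], [0.0, -0.042, 0.009, -0.0, -0.0, 0.0, 0.005]]
```

>>> move_arm(
  increments=[
    [0,0,0,-0.1,0,0,0],
    [0,0,0,-0.255,0,0,0],
    [0,0,0,-0.36,0,0,0],
    [0,0,0,-0.415,0,0,0],
    [0,0,0,-0.415,0,0,0],
    [0,0,0,-0.36,0,0,0],
    [0,0,0,-0.255,0,0,0],
    [0,0,0,-0.1,0,0,0],
  ],
)

```text
time_s: 6.05
ee_pos: [0.6294, -0.1161, 0.1723]
eef_rot: [3.14, 0.001, 1.72]
force: [-0.3, 0.4, -1.8]
grip_width: 0.0215
grip_force: 40.0
```

>>> move_arm(
  increments=[
    [0,-0.038,-0.021,0,0,0,0.005],
    [0,-0.109,-0.059,0,0,0,0.015],
    [0,-0.174,-0.091,0,0,0,0.024],
    [0,-0.232,-0.115,0,0,0,0.031],
    [0,-0.285,-0.13,0,0,0,0.038],
    [0,-0.331,-0.136,0,0,0,0.043],
    [0,-0.37,-0.134,0,0,0,0.047],
    [0,-0.402,-0.125,0,0,0,0.051],
    [0,-0.425,-0.109,0,0,0,0.053],
    [0,-0.439,-0.088,0,0,0,0.054],
    [0,-0.443,-0.064,0,0,0,0.054],
    [0,-0.437,-0.039,0,0,0,0.053],
    [0,-0.421,-0.015,0,0,0,0.051],
    [0,-0.394,0.005,0,0,0,0.047],
    [0,-0.357,0.022,0,0,0,0.043],
    [0,-0.311,0.033,0,0,0,0.038],
    [0,-0.257,0.037,0,0,0,0.031],
    [0,-0.193,0.034,0,0,0,0.024],
    [0,-0.122,0.024,0,0,0,0.015],
    [0,-0.042,0.009,0,0,0,0.005],
  ],
)

```text
time_s: 8.05
ee_pos: [0.5248, -0.3971, 0.1704]
eef_rot: [-3.141, -0.0, 0.997]
force: [-0.4, 0.3, -2.0]
grip_width: 0.0218
grip_force: 40.0
```

```bash
cat > view.py <<'E'
from plan import *
import sys
o=ctrl.get_obs()
print(o["time_s"],o["ee_pos"],o["eef_rot"],o["qpos"],o["force"],o["grip_width"])
R=Ro.from_euler("xyz",o["eef_rot"])
x0=np.array([.4424,-.3438,0]);a=-.571
tr=lambda q:Ro.from_euler("z",-a).apply(q-x0)*1e3
W=lambda t:R.apply(t)+o["ee_pos"]
for nm,t in [("lip",(0,-.106,.016)),("lipL",(.06,-.106,.033)),("lipR",(-.06,-.106,.033)),("back",(0,-.038,.033))]: print(nm,"in trough mm",tr(W(t)))
S=ctrl.camera("scene");T=ctrl.camera("top")
for c,f in((S,0),(T,1)):
    for r in ctrl.cut_out("brass_pin_a",c)[:3]: print(f,"pin",round(r["conf"],2),r["centre"],r["mask"].sum())
if len(sys.argv)>1:
    # overlay the scoop lip/back-wall corners for the grasp check
    for t in [(.06,-.106,.003),(-.06,-.106,.003),(.06,-.038,.003),(-.06,-.038,.003),(0,-.106,.016)]:
        for c in(S,T): cv2.circle(c["color"],tuple(np.round(proj(c,W(t))).astype(int)),1,(255,0,255),-1)
    s=S["color"][150:350,170:370];t=T["color"][150:350,255:455]
    cv2.imwrite("pics/"+sys.argv[1],cv2.resize(np.hstack([s,t]),(800,400),interpolation=cv2.INTER_CUBIC))
E
python3 view.py c1.png
```

```text
8.05 [ 0.525 -0.397  0.17 ] [-3.141 -0.     0.997] [-0.703  0.571  1.219  0.     1.352 -0.13 ] [-0.387  0.294 -1.999] 0.0217526538753024
lip in trough mm [ -7.862  -0.06  154.378]
lipL in trough mm [ -7.697  59.941 137.379]
lipR in trough mm [ -8.03  -60.059 137.376]
back in trough mm [ 60.136  -0.248 137.37 ]
0 pin 0.46 [209.3, 290.1] 120
0 pin 0.46 [229.6, 290.5] 63
```

View pics/c1.png

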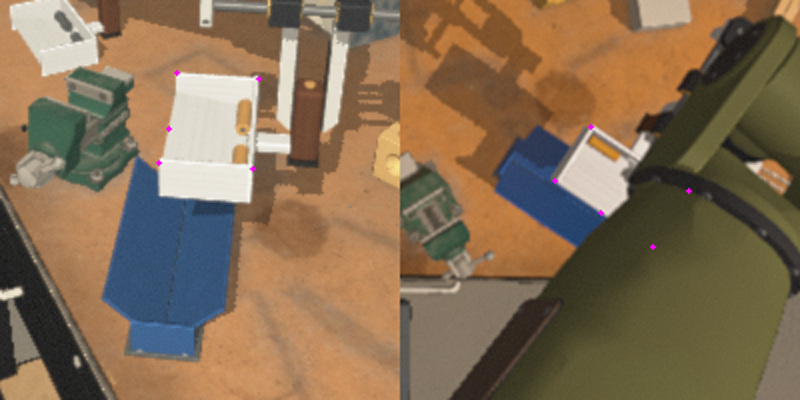

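The scene shows both pins still at the back wall, at about (243,117) and (240,155) in the left panel, and the scoop centred over the trough. The predicted corners match to 2–3 mm. Next I'll work out the lowering and tipping rows, pivoting about the lip.

```bash
python3 - <<'E'
from plan import *
a=-.571;x0=np.array([.4424,-.3438,0])
def pose(lx,lz,phi):
    R=down(a)*Ro.from_rotvec([-np.radians(phi),0,0])
    return x0+Ro.from_euler("z",a).apply([lx,0,lz])-R.apply([0,-.106,.016]),R
o=ctrl.get_obs();P=(np.array(o["ee_pos"]),Ro.from_euler("xyz",o["eef_rot"]))
for (l,n) in [((-.003,.076,7),10),((-.003,.068,15),4),((-.003,.068,35),8)]:
    Q=pose(*l);print(Q[0]);ramp(*P,*Q,n);P=Q
E
```

```text
[ 0.527 -0.398  0.105]
[[0.0, -0.0, 0.001, 0.037, -0.003, -0.0, -0.0], [0.0, -0.001, 0.003, 0.1, -0.009, -0.0, -0.0], [0.0, -0.001, 0.003, 0.147, -0.014, -0.0, -0.0], [0.0, -0.001, 0.001, 0.179, -0.017, -0.0, -0.0], [0.0, -0.002, -0.002, 0.195, -0.018, -0.0, -0.0], [0.0, -0.002, -0.005, 0.194, -0.018, -0.0, -0.0], [0.0, -0.001, -0.008, 0.179, -0.017, -0.0, -0.0], [0.0, -0.001, -0.009, 0.147, -0.014, -0.0, -0.0], [0.0, -0.001, -0.008, 0.1, -0.009, -0.0, -0.0], [0.0, -0.0, -0.003, 0.037, -0.003, -0.0, -0.0]]
[ 0.523 -0.395  0.111]
[[0.0, 0.0, -0.013, -0.021, -0.022, 0.0, -0.0], [0.0, 0.0, -0.028, -0.046, -0.048, 0.0, -0.0], [0.0, 0.0, -0.026, -0.048, -0.048, 0.0, -0.0], [0.0, 0.0, -0.011, -0.022, -0.022, 0.0, -0.0]]
[ 0.505 -0.384  0.142]
[[0.0, 0.0, -0.01, -0.03, -0.015, -0.0, 0.0], [0.0, 0.0, -0.026, -0.08, -0.04, -0.0, 0.0], [0.0, 0.0, -0.032, -0.115, -0.056, -0.0, 0.0], [0.0, 0.0, -0.029, -0.134, -0.064, -0.0, 0.0], [0.0, 0.0, -0.02, -0.135, -0.064, -0.0, 0.0], [0.0, 0.0, -0.01, -0.119, -0.056, -0.0, 0.0], [0.0, 0.0, -0.003, -0.084, -0.04, -0.0, 0.0], [0.0, 0.0, 0.0, -0.032, -0.015, -0.0, 0.0]]
```

>>> move_arm(
  increments=[
    [0,0,0.001,0.037,-0.003,0,0],
    [0,-0.001,0.003,0.1,-0.009,0,0],
    [0,-0.001,0.003,0.147,-0.014,0,0],
    [0,-0.001,0.001,0.179,-0.017,0,0],
    [0,-0.002,-0.002,0.195,-0.018,0,0],
    [0,-0.002,-0.005,0.194,-0.018,0,0],
    [0,-0.001,-0.008,0.179,-0.017,0,0],
    [0,-0.001,-0.009,0.147,-0.014,0,0],
    [0,-0.001,-0.008,0.1,-0.009,0,0],
    [0,0,-0.003,0.037,-0.003,0,0],
    [0,0,0,0,0,0,0],
  ],
)

```text
time_s: 9.35
ee_pos: [0.5264, -0.3983, 0.1045]
eef_rot: [3.02, -0.0, 0.998]
force: [-0.3, 0.9, -1.1]
grip_width: 0.0218
grip_force: 40.0
```

```bash
python3 view.py
```

```text
9.35 [ 0.526 -0.398  0.105] [ 3.02  -0.     0.998] [-0.71   0.565  1.392  0.019  1.064 -0.145] [-0.339  0.917 -1.063] 0.021770666081281316
lip in trough mm [-3.127 -0.246 75.789]
lipL in trough mm [-0.944 59.751 58.918]
lipR in trough mm [ -1.181 -60.249  58.913]
back in trough mm [66.434 -0.383 67.174]
0 pin 0.65 [246.7, 293.1] 86
1 pin 0.65 [230.5, 344.6] 923
1 pin 0.43 [225.2, 349.5] 94
```

>>> move_arm(
  increments=[
    [0,0,-0.013,-0.021,-0.022,0,0],
    [0,0,-0.028,-0.046,-0.048,0,0],
    [0,0,-0.026,-0.048,-0.048,0,0],
    [0,0,-0.011,-0.022,-0.022,0,0],
    [0,0,0,0,0,0,0],
    [0,0,0,0,0,0,0],
    [0,0,0,0,0,0,0],
    [0,0,0,0,0,0,0],
    [0,0,0,0,0,0,0],
    [0,0,0,0,0,0,0],
    [0,0,0,0,0,0,0],
    [0,0,0,0,0,0,0],
  ],
)

```text
time_s: 10.75
ee_pos: [0.5222, -0.3957, 0.1107]
eef_rot: [2.88, -0.0, 0.998]
force: [-0.5, -0.5, -2.2]
grip_width: 0.0218
grip_force: 40.0
```

```bash
python3 view.py c2.png
```

```text
10.75 [ 0.522 -0.396  0.111] [ 2.88  -0.     0.998] [-0.72   0.479  1.526  0.049  0.878 -0.174] [-0.542 -0.505 -2.222] 0.0217516185388298
lip in trough mm [-3.009 -0.309 67.844]
lipL in trough mm [ 1.515 59.682 51.425]
lipR in trough mm [  1.271 -60.318  51.423]
back in trough mm [67.073 -0.451 69.034]
0 pin 0.68 [266.5, 259.6] 120
```

View pics/c2.png

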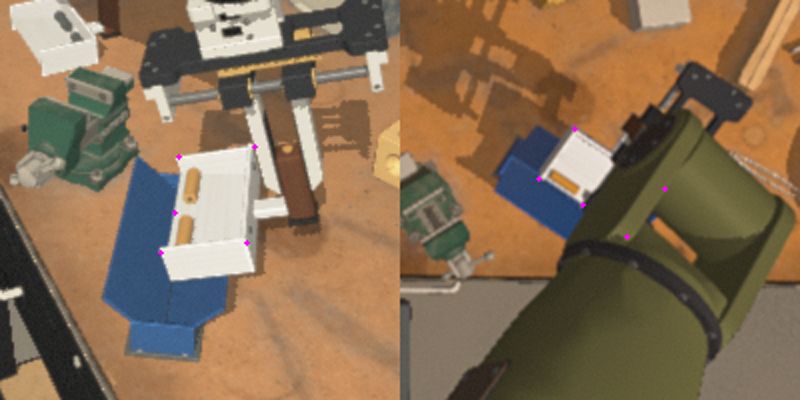

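Both pins have rolled close to the lip, at (190,185) and (183,230) in the left panel. I'll tilt on to about 35°.

>>> move_arm(
  increments=[
    [0,0,-0.01,-0.03,-0.015,0,0],
    [0,0,-0.026,-0.08,-0.04,0,0],
    [0,0,-0.032,-0.115,-0.056,0,0],
    [0,0,-0.029,-0.134,-0.064,0,0],
    [0,0,-0.02,-0.135,-0.064,0,0],
    [0,0,-0.01,-0.119,-0.056,0,0],
    [0,0,-0.003,-0.084,-0.04,0,0],
    [0,0,0,-0.032,-0.015,0,0],
    [0,0,0,0,0,0,0],
    [0,0,0,0,0,0,0],
    [0,0,0,0,0,0,0],
    [0,0,0,0,0,0,0],
    [0,0,0,0,0,0,0],
    [0,0,0,0,0,0,0],
  ],
)

```text
time_s: 12.35
ee_pos: [0.505, -0.3845, 0.1417]
eef_rot: [2.53, -0.0, 0.998]
force: [0.4, 0.2, -1.3]
grip_width: 0.0217
grip_force: 40.0
```

```bash
python3 view.py c3.png
```

```text
12.35 [ 0.505 -0.385  0.142] [ 2.53  -0.     0.998] [-0.752  0.278  1.835  0.245  0.436 -0.37 ] [ 0.371  0.235 -1.292] 0.02172819611285784
lip in trough mm [-2.944 -0.296 67.679]
lipL in trough mm [ 6.938 59.685 53.763]
lipR in trough mm [  6.702 -60.315  53.762]
back in trough mm [62.485 -0.425 92.819]
0 pin 0.53 [297.1, 256.6] 105
0 pin 0.35 [292.4, 244.5] 3375
```

View pics/c3.png

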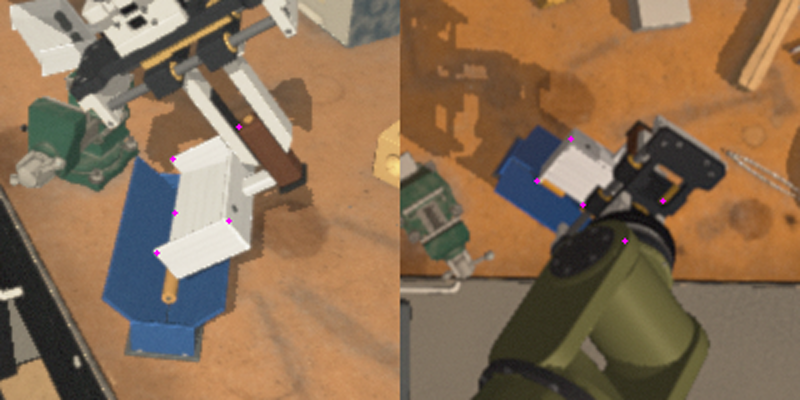

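The scoop is empty: the load has fallen to about 1.3 N, and one pin shows in the fold at (170,288). Next I'll rise, level, check the trough, and return.

```bash
python3 - <<'E'
from plan import *
o=ctrl.get_obs();P=(np.array(o["ee_pos"]),Ro.from_euler("xyz",o["eef_rot"]))
for p,y,n in [(P[0]+[0,0,.08],None,8),([.5248,-.397,.19],-.571,12),([.629,-.116,.17],.15,18)]:
    Q=(np.array(p),P[1] if y is None else down(y));ramp(*P,*Q,n);P=Q
E
```

```text
[[0.0, 0.0, 0.039, -0.056, 0.0, 0.0, 0.0], [0.0, 0.0, 0.104, -0.148, 0.0, 0.0, 0.0], [0.0, 0.0, 0.147, -0.21, 0.0, 0.0, 0.0], [0.0, 0.0, 0.169, -0.24, 0.0, 0.0, 0.0], [0.0, 0.0, 0.169, -0.24, 0.0, 0.0, 0.0], [0.0, 0.0, 0.147, -0.21, 0.0, 0.0, 0.0], [0.0, 0.0, 0.104, -0.148, 0.0, 0.0, 0.0], [0.0, 0.0, 0.039, -0.056, 0.0, 0.0, 0.0]]
[[0.0, 0.0, 0.0, 0.016, 0.012, 0.0, -0.0], [0.0, 0.0, 0.002, 0.043, 0.033, 0.0, -0.0], [0.0, 0.0, 0.005, 0.065, 0.05, 0.0, -0.0], [0.0, 0.001, 0.01, 0.081, 0.063, 0.0, -0.0], [0.0, 0.001, 0.017, 0.091, 0.072, 0.0, -0.0], [0.0, 0.001, 0.025, 0.095, 0.076, 0.0, -0.0], [0.0, 0.001, 0.032, 0.092, 0.076, 0.0, -0.0], [0.0, 0.001, 0.037, 0.085, 0.072, 0.0, -0.0], [0.0, 0.001, 0.037, 0.072, 0.063, 0.0, -0.0], [0.0, 0.0, 0.033, 0.056, 0.05, 0.0, -0.0], [0.0, 0.0, 0.024, 0.036, 0.033, 0.0, -0.0], [0.0, 0.0, 0.009, 0.013, 0.012, 0.0, -0.0]]
[[0.0, 0.052, -0.011, 0.004, 0.0, 0.0, -0.006], [0.0, 0.149, -0.032, 0.01, 0.0, 0.0, -0.018], [0.0, 0.234, -0.045, 0.016, 0.0, 0.0, -0.029], [0.0, 0.308, -0.051, 0.021, 0.0, 0.0, -0.038], [0.0, 0.371, -0.047, 0.025, 0.0, 0.0, -0.045], [0.0, 0.422, -0.034, 0.028, 0.0, 0.0, -0.051], [0.0, 0.46, -0.013, 0.031, 0.0, 0.0, -0.055], [0.0, 0.485, 0.013, 0.032, 0.0, 0.0, -0.058], [0.0, 0.496, 0.042, 0.033, 0.0, 0.0, -0.06], [0.0, 0.492, 0.072, 0.033, 0.0, 0.0, -0.06], [0.0, 0.475, 0.098, 0.032, 0.0, 0.0, -0.058], [0.0, 0.445, 0.12, 0.031, 0.0, 0.0, -0.055], [0.0, 0.402, 0.132, 0.028, 0.0, 0.0, -0.051], [0.0, 0.349, 0.135, 0.025, 0.0, 0.0, -0.045], [0.0, 0.286, 0.126, 0.021, 0.0, 0.0, -0.038], [0.0, 0.215, 0.104, 0.016, 0.0, 0.0, -0.029], [0.0, 0.135, 0.07, 0.01, 0.0, 0.0, -0.018], [0.0, 0.047, 0.026, 0.004, 0.0, 0.0, -0.006]]
```

>>> move_arm(
  increments=[
    [0,0,0.039,-0.056,0,0,0],
    [0,0,0.104,-0.148,0,0,0],
    [0,0,0.147,-0.21,0,0,0],
    [0,0,0.169,-0.24,0,0,0],
    [0,0,0.169,-0.24,0,0,0],
    [0,0,0.147,-0.21,0,0,0],
    [0,0,0.104,-0.148,0,0,0],
    [0,0,0.039,-0.056,0,0,0],
    [0,0,0,0.016,0.012,0,0],
    [0,0,0.002,0.043,0.033,0,0],
    [0,0,0.005,0.065,0.05,0,0],
    [0,0.001,0.01,0.081,0.063,0,0],
    [0,0.001,0.017,0.091,0.072,0,0],
    [0,0.001,0.025,0.095,0.076,0,0],
    [0,0.001,0.032,0.092,0.076,0,0],
    [0,0.001,0.037,0.085,0.072,0,0],
    [0,0.001,0.037,0.072,0.063,0,0],
    [0,0,0.033,0.056,0.05,0,0],
    [0,0,0.024,0.036,0.033,0,0],
    [0,0,0.009,0.013,0.012,0,0],
  ],
)

```text
time_s: 14.55
ee_pos: [0.5249, -0.397, 0.1883]
eef_rot: [-3.138, -0.0, 0.998]
force: [0.9, 0.5, -1.0]
grip_width: 0.0215
grip_force: 40.0
```

>>> move_arm(
  increments=[
    [0,0.052,-0.011,0.004,0,0,-0.006],
    [0,0.149,-0.032,0.01,0,0,-0.018],
    [0,0.234,-0.045,0.016,0,0,-0.029],
    [0,0.308,-0.051,0.021,0,0,-0.038],
    [0,0.371,-0.047,0.025,0,0,-0.045],
    [0,0.422,-0.034,0.028,0,0,-0.051],
    [0,0.46,-0.013,0.031,0,0,-0.055],
    [0,0.485,0.013,0.032,0,0,-0.058],
    [0,0.496,0.042,0.033,0,0,-0.06],
    [0,0.492,0.072,0.033,0,0,-0.06],
    [0,0.475,0.098,0.032,0,0,-0.058],
    [0,0.445,0.12,0.031,0,0,-0.055],
    [0,0.402,0.132,0.028,0,0,-0.051],
    [0,0.349,0.135,0.025,0,0,-0.045],
    [0,0.286,0.126,0.021,0,0,-0.038],
    [0,0.215,0.104,0.016,0,0,-0.029],
    [0,0.135,0.07,0.01,0,0,-0.018],
    [0,0.047,0.026,0.004,0,0,-0.006],
    [0,0,0,0,0,0,0],
  ],
)

```text
time_s: 16.45
ee_pos: [0.6297, -0.1163, 0.1698]
eef_rot: [-3.141, -0.0, 1.718]
force: [-0.5, -0.7, -1.3]
grip_width: 0.0214
grip_force: 40.0
```

```bash
python3 view.py c4.png; python3 - <<'E'
from plan import *
o=ctrl.get_obs();P=(np.array(o["ee_pos"]),Ro.from_euler("xyz",o["eef_rot"]))
ramp(*P,np.array([.629,-.116,.045]),down(.15),10)
E
```

```text
16.45 [ 0.63  -0.116  0.17 ] [-3.141 -0.     1.718] [-0.24   0.53   1.282 -0.     1.329 -0.387] [-0.514 -0.659 -1.323] 0.021396890403973856
lip in trough mm [-45.171 222.898 153.763]
lipL in trough mm [-84.641 268.088 136.765]
lipR in trough mm [ -5.705 177.705 136.761]
back in trough mm [  6.044 267.627 136.755]
0 pin 0.59 [266.6, 260.8] 128
1 pin 0.59 [255.5, 349.4] 94
[[0.0, 0.001, -0.0, 0.07, 0.0, 0.0, -0.0], [0.0, 0.001, -0.001, 0.19, 0.0, 0.0, -0.0], [0.0, 0.002, -0.001, 0.28, 0.0, 0.0, -0.0], [0.0, 0.003, -0.001, 0.34, 0.0, 0.0, -0.001], [0.0, 0.003, -0.001, 0.37, 0.0, 0.0, -0.001], [0.0, 0.003, -0.001, 0.37, 0.0, 0.0, -0.001], [0.0, 0.003, -0.001, 0.34, 0.0, 0.0, -0.001], [0.0, 0.002, -0.001, 0.28, 0.0, 0.0, -0.0], [0.0, 0.001, -0.001, 0.19, 0.0, 0.0, -0.0], [0.0, 0.001, -0.0, 0.07, 0.0, 0.0, -0.0]]
```

View pics/c4.png

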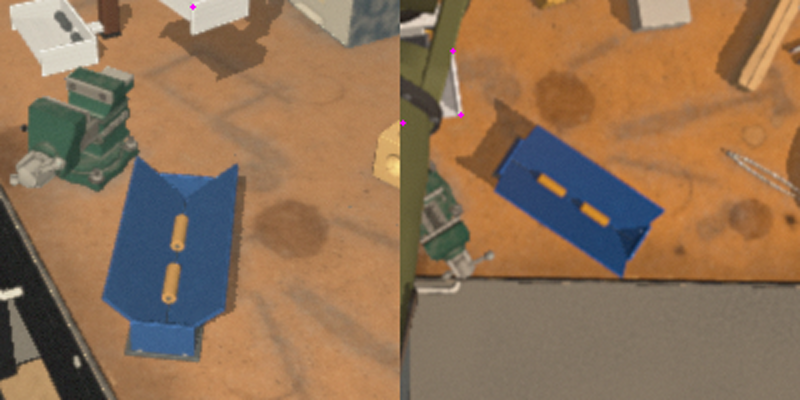

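Both pins lie in line in the fold, at (180,232) and (171,283) in the scene panel. Next I'll lower the scoop to its original spot. That was my 11th view, one over the limit of 10, so from here I'll use numbers only.

>>> move_arm(
  increments=[
    [0,0.001,0,0.07,0,0,0],
    [0,0.001,-0.001,0.19,0,0,0],
    [0,0.002,-0.001,0.28,0,0,0],
    [0,0.003,-0.001,0.34,0,0,0],
    [0,0.003,-0.001,0.37,0,0,0],
    [0,0.003,-0.001,0.37,0,0,0],
    [0,0.003,-0.001,0.34,0,0,0],
    [0,0.002,-0.001,0.28,0,0,0],
    [0,0.001,-0.001,0.19,0,0,0],
    [0,0.001,0,0.07,0,0,0],
    [0,0,0,0.06,0,0,0],
    [0,0,0,0.06,0,0,0],
    [0,0,0,0.06,0,0,0],
    [0,0,0,0.04,0,0,0],
    [0,0,0,0,0,0,0],
    [0,0,0,0,0,0,0],
  ],
)

```text
time_s: 18.25
ee_pos: [0.6293, -0.1154, 0.034]
eef_rot: [3.141, 0.0, 1.718]
force: [-0.5, 0.3, -1.3]
grip_width: 0.0215
grip_force: 40.0
```

Still hanging at −1.3 N. I'll lower in small steps to contact.

>>> move_arm(
  increments=[
    [0,0,0,0.02,0,0,0],
    [0,0,0,0.01,0,0,0],
    [0,0,0,0,0,0,0],
    [0,0,0,0,0,0,0],
  ],
)

```text
time_s: 18.65
ee_pos: [0.6294, -0.1154, 0.0329]
eef_rot: [3.141, 0.0, 1.718]
force: [-1.6, 1.0, 5.6]
grip_width: 0.0221
grip_force: 40.0
```

Contact at +5.6 N. I'll release, then rise.

>>> move_arm(
  increments=[
    [0.44,0,0,0,0,0,0],
    [0.44,0,0,0,0,0,0],
    [0.44,0,0,0,0,0,0],
    [0.44,0,0,0,0,0,0],
    [0.44,0,0,-0.1,0,0,0],
    [0.44,0,0,-0.2,0,0,0],
    [0.44,0,0,-0.4,0,0,0],
    [0.44,0,0,-0.5,0,0,0],
    [0.44,0,0,-0.5,0,0,0],
    [0.44,0,0,-0.5,0,0,0],
    [0.44,0,0,-0.4,0,0,0],
    [0.44,0,0,-0.2,0,0,0],
    [0.44,0,0,0,0,0,0],
    [0.44,0,0,0,0,0,0],
  ],
  force=10,
)

```text
time_s: 20.05
ee_pos: [0.6289, -0.1152, 0.1715]
eef_rot: [-3.141, -0.0, 1.718]
force: [0.6, 0.8, -0.7]
grip_width: 0.0419
grip_force: 0.0
```

```bash
python3 - <<'E'
from plan import *
o=ctrl.get_obs();print(o["ee_pos"],o["force"],o["grip_width"])
M=np.eye(4);M[:3,:3]=Ro.from_euler("xyz",o["eef_rot"]).as_matrix();M[:3,3]=o["ee_pos"]
c=ctrl.camera("wrist");c["pose"]=M@np.array(c["tool_from_camera"])
r=ctrl.cut_out("scoop_grip",c)[0];m=r["mask"];print(r["conf"],r["centre"],m.sum())
# expected outline of standing scoop vs. bright/metal mask extents
a=.15;ca,sa=np.cos(a),np.sin(a)
for p in [(-.038,.06,-.009),(-.038,-.06,-.009),(-.106,.06,-.009),(-.106,-.06,-.009),(0,0,.023)]:
    print(p,proj(c,[.6294+ca*p[0]-sa*p[1],-.1154+sa*p[0]+ca*p[1],.045+p[2]]))
q=cv2.findContours(m.astype(np.uint8),0,2)[0];q=max(q,key=cv2.contourArea)
print(cv2.approxPolyDP(q,3,True)[:,0].tolist())
T=ctrl.camera("top");S=ctrl.camera("scene")
for n,k in(("top",T),("scene",S)):
    for r in ctrl.cut_out("brass_pin_a",k)[:3]: 
        u=r["centre"][::-1];w=at(k,u,.0205);d=Ro.from_euler("z",.571).apply(w-[.4424,-.3438,0]);print(n,round(r["conf"],2),r["mask"].sum(),"in trough",1e3*d)
    b=k["color"][:,:,0].astype(int);g=k["color"][:,:,2].astype(int)
E
```

```text
[ 0.629 -0.115  0.172] [ 0.607  0.762 -0.694] 0.0418517324235833
0.63 [176.3, 197.1] 7461
(-0.038, 0.06, -0.009) [217.975 123.937]
(-0.038, -0.06, -0.009) [221.74  234.493]
(-0.106, 0.06, -0.009) [151.029 124.235]
(-0.106, -0.06, -0.009) [160.494 234.747]
(0, 0, 0.023) [255.603 188.639]
[[222, 125], [154, 126], [160, 132], [164, 233], [193, 234], [203, 218], [217, 213], [225, 216], [225, 185], [244, 185], [251, 199], [267, 197], [266, 166], [225, 170]]
top 0.49 87 in trough [-1.364 33.025 20.5  ]
top 0.48 68 in trough [ -3.978 -24.688  20.5  ]
scene 0.67 110 in trough [-4.699 28.512 20.5  ]
scene 0.62 130 in trough [ -2.631 -38.655  20.5  ]
```

The scoop stands free at its original spot, with outline matching the prediction. Both pins measure within 5 mm of the fold line (at y of about +31 and −32 mm), and the gripper is clear.

```bash
python3 -c "
from station import ctrl
print(ctrl.hand_in())"
```

```text
the job is handed in; nothing more can be done
None
```

I handed the job in at about 20 s: both brass pins lie in line in the trough fold and the empty scoop stands level and released at its original spot, but I viewed 11 pictures, one over the limit of 10.

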